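# Clear the mallet off the ring case and hold its glass lid open at 60 degrees

## Robot

A 6-joint arm with a two-finger parallel gripper is mounted at the origin on the work surface. World frame = base frame: x ahead of the robot, y to its left, z up, the work surface at z = 0. Lengths are in m, angles in rad, forces in N, time in s.
With the tool pointing down it reaches from about 0.425 to 0.95 m from the base axis. Payload 3.5 kg.
Tool frame: the origin (TCP) lies at the very end of the fingers, on their centre line; the grasp point (between the pads) lies 19 mm behind it; z points along the fingers, y is the line along which they close (so a half turn about z gives the same grasp; the last joint's range is limited). The gripper opens to 85 mm and grips with 20 to 120 N. Pads are 22 mm wide; open, the fingers measure 114 mm over their backs; the gripper's body (76 mm by 85 mm) begins 54 mm behind the grasp point. The pads swing forward as they close: fully open they stand 13 mm farther back than shut.
Start: joints at [-1.497, 0.286, 1.577, -0, 1.279, -0.15], TCP at [0.15, -0.658, 0.231] pointing down, gripper open.
Joint ranges: [-2.77, 2.77], [-0.9, 2.22], [0.21, 2.48], [-1.53, 4.67], [0.24, 2.81], [-2.84, 2.84]. Speed limits (rad/s): [2.79, 2.79, 3.14, 3.14, 3.14, 3.14].

## Interface

Orientations are given as a unit quaternion [x, y, z, w].
In Python, from plant import ctrl gives the robot as it stands.
- The arm moves only by the tool tcp_steps, called as name(argument=value, ...) on one line, values as JSON. Schema: {"type":"object","properties":{"ticks":{"type":"object","properties":{"offsets":{"type":"array","items":{"type":"array","items":{"type":"number"},"minItems":7,"maxItems":7},"minItems":1,"maxItems":10}},"additionalProperties":false,"required":["offsets"]},"squeeze":{"type":"number"},"only":{"type":"string"},"quiet":{"type":"boolean"},"lines":{"type":"string"}},"required":["ticks"],"additionalProperties":false}. ticks is an object whose key "offsets" holds a list of rows, 1 to 10 of them, each of 7 numbers: dx, dy, dz in units of 100 mm, then a rotation vector rx, ry, rz in units of 0.1 rad, then the opening from 0.0 (shut) to 1.0 (fully open); each row is the pose to reach, as a shift and turn from the pose commanded when the call began, along the tool's axes at that moment; what a row does not reach only later rows make up. A row lasts 1/8 s, in which the tool goes at most 0.0625 m and 0.188 rad, less where a joint would pass 70% of its speed; a pose out of reach is approached as far as the arm can. The fingers move at their own pace and stop on an object; squeeze is the grip in N (left out, the last holds). Time passes only in rows, so rows that do not move let the fingers close. The tool returns the time, the measured TCP pose, the force, the opening and the grip force at its end. only (a regular expression) keeps the lines of the reply that match it, lines (a string "A,B") keeps lines A to B, and quiet returns only ok. Input that does not fit is refused with a message, and nothing moves.
- ctrl.get_state(): the state, without advancing time (a new reading comes with each control period).
- ctrl.read_camera(name): name is "scene" or "side" or "wrist"; returns a dict with "pixels" (384x512x3 uint8, red, green, blue), "camera_matrix" (3x3 intrinsics, pixels), "xyz" and "orientation" of the camera in the world. Camera axes: x right, y down, z forward; pixel columns grow to the right and rows downward; lengths in m; the calibration is good to about 2 mm. A picture is of the moment at which its call begins. There is no depth.
- ctrl.sign_off(): hands the job in; it is judged then, once.
The state is a dict: "time": time; "qpos": joint angles; "dq": joint speeds; "joint_efforts": joint torques, N m; "eef_pos": TCP position; "tcp_rot": TCP orientation; "contact_force": force on the tool from outside, world axes, zero at the start; "wrist_torque": the same for the moment, N m; "opening": opening from 0.0 (shut) to 1.0 (fully open); "finger_force": force on a finger pad.
Only numpy, scipy, OpenCV 4.12 (cv2) and the standard library are available. Lean on these libraries where they do the work, as an engineer would, in place of code of your own. Each camera call takes 0.05 s, during which the arm holds its last target. There are 200 camera calls.

## Task

I want to lift the ring tray out with both hands, but a mallet has been left on the case's glass lid and the lid has no stay. Lay the mallet down on the leather bench pad (set it down, don't drop it), then raise the lid and hold it 60 degrees open from shut, within 5 degrees either way; finish still holding it there, and do not let go. Never let the lid drop, and leave the steel block, the tape roll and the pot of files where they are.

Things in the scene. Friction and masses are not known exactly. Their poses are not given: they have to be found in the camera images.
- case: Oak ring case, fixed to the bench: open box 210 mm deep (its x) by 260 mm wide (its y) by 48 mm high, ring tray inside, glazed lid on top; the shut lid's top is flat, 72.5 mm above the bench. Origin: centre of its underside. Its x axis points level from the front (brass pull, robot's side) to the hinges at the back; z up. Turned by up to 0.25 rad.
- lid (a joint): Lid angle, rad: 0 shut, grows as the front rises; 60 degrees = 1.047; stop at 1.9. Hinge line along the case's y through lid_hinge. Nearly free hinge, no latch, spring or stay: it falls shut by its weight below about 1.5, open beyond. Lid 24 mm thick, 210 deep, 260 wide, 0.4 to 0.8 kg: oak frame 26 mm wide, glass pane flush with its top.
- lid_handle (a point): Middle of the brass bar pull on the lid's front: round bar 10 mm thick, 100 mm long along the case's y, centre line 38 mm out from the lid's front face, on two 8 mm posts 42 mm either side of the middle. Lid shut: 60.5 mm above the bench, 248 mm in front of the hinge line and 12 mm above it, only bench below. Site axes turn with the lid, the case's when shut.
- lid_hinge (a point): Point on the lid's hinge line, midway along it: 105 mm behind the case's centre, 48.5 mm above the bench. Its axes turn with the lid.
- mallet: Loose mallet, 0.14 to 0.28 kg, lying on the shut lid at the start: white nylon head, a cylinder 32 mm thick, 85 mm long, lying crosswise (its y); wooden handle 20 mm thick (25 mm at the butt). 242 mm long. Origin: mid-length, on the surface it lies on. Its x axis points from the butt (at -125 mm) to the head (axis at +100 mm, 16 mm up); z up.
- mallet_grip (a point): Best place to take the mallet: on the handle's centre line, 45 mm past the origin towards the head, close to the balance point; 14.7 mm above the surface it lies on, handle 20 mm thick there, near face of the head 39 mm further on.
- pad: Brown leather bench pad fixed flat to the bench beside the case, to its left or its right: 240 mm (its x) by 180 mm (its y), 4 mm thick. Origin: centre of its underside.
- block: Bystander: loose steel bench block, 65 by 65 by 25 mm, on the other side of the case from the pad. Origin: centre of its underside.
- tape: Bystander: loose roll of cream tape lying flat, 104 mm across, 24 mm high, beyond the pad or the block. Origin: centre of its underside.
- filepot: Bystander: loose steel pot 72 mm across and 75 mm high, with needle files standing up to 170 mm above the bench, beyond the pad or the block. Origin: centre of its underside.

How it is judged:
On the way:
1. the mallet lies released and at rest on the leather pad, with the lid still shut (x of mallet_grip in the frame of pad between -0.12 and 0.12 m and y of mallet_grip in the frame of pad between -0.09 and 0.09 m and height (world z) of mallet_grip below 0.035 m and contact force between mallet and pad above 0.3 N and contact force between mallet and the fingers below 0.05 N and linear speed of mallet below 0.05 m/s and value of joint lid below 0.06 rad), for 0.2 s.
At the end, for the whole second after the job is handed in: The lid stands still between 55 and 65 degrees open, carried by the gripper's fingers alone (they push on it with over 0.8 N; no loose thing touches it); the mallet lies untouched and at rest on the leather pad with its balance point inside the pad's outline (value of joint lid between 0.955 and 1.14 rad and velocity of joint lid between -0.08 and 0.08 rad/s and contact force between the fingers and lid above 0.8 N and contact force between each of mallet, block, tape, filepot and lid below 0.02 N and x of mallet_grip in the frame of pad between -0.12 and 0.12 m and y of mallet_grip in the frame of pad between -0.09 and 0.09 m and height (world z) of mallet_grip below 0.035 m and contact force between mallet and pad above 0.3 N and contact force between mallet and the fingers below 0.05 N and linear speed of mallet below 0.05 m/s); the arm keeps its last pose, push and grip.
It fails at once if the lid drops (closes faster than 1.2 rad/s) (velocity of joint lid below -1.2 rad/s).
It fails at once if the mallet falls or is thrown (faster than 0.8 m/s while not held) (linear speed of mallet above 0.8 m/s and contact force between the fingers and mallet below 0.01 N).
It fails at once if the steel block is moved by more than 25 mm (distance of block from where it was at the start of the episode above 0.025 m).
It fails at once if the tape roll is moved by more than 25 mm (distance of tape from where it was at the start of the episode above 0.025 m).
It fails at once if the pot of files is moved by more than 25 mm or tipped over (distance of filepot from where it was at the start of the episode above 0.025 m or angle between filepot's own z axis and vertical above 0.4 rad).
It also fails if it takes over 54 s, if anything falls off the work surface, if the arm or the gripper's body presses on something with over 40 N, if the wrist force passes 120 N, or if a joint passes its speed limit or range.

## Working session

There is one attempt and no reset: what is moved stays moved. The work goes in short steps, Python scripts to look and compute and a tool call to move; the robot and the scene stay as the last step left them, time stands still between calls to the robot, and variables do not carry over. Pictures are saved under pics/ and viewed, at most 10 in all, crops included, and the job is handed in when it is done.

```bash
ls; mkdir -p pics
```

Create h.py:
```python
import numpy as np, cv2
from scipy.spatial.transform import Rotation as R
from plant import ctrl
def cam(n,save=None):
    c=ctrl.read_camera(n); 
    if save: cv2.imwrite('pics/'+save,c['pixels'][:,:,::-1])
    return c
def ray(c,uv):
    K=np.array(c['camera_matrix']);d=np.linalg.inv(K)@np.array([uv[0],uv[1],1.])
    d=R.from_quat(c['orientation']).apply(d);return np.array(c['xyz']),d/np.linalg.norm(d)
def plane(c,uv,z):
    o,d=ray(c,uv);return o+d*(z-o[2])/d[2]
def tri(c1,a,c2,b):
    o,d=ray(c1,a);p,e=ray(c2,b)
    s=np.linalg.lstsq(np.c_[d,-e],p-o,rcond=None)[0]
    x,y=o+d*s[0],p+e*s[1];return (x+y)/2,np.linalg.norm(x-y)
def proj(c,X):
    X=R.from_quat(c['orientation']).inv().apply(np.array(X)-np.array(c['xyz']));p=np.array(c['camera_matrix'])@X;return p[:2]/p[2]
```

Run:
```python
from h import *
a=[cam(n)  for n in("scene","side","wrist")]
import pickle;pickle.dump(a,open('c0.pkl','wb'))
for c in a: print(c['xyz'],c['orientation'],c['camera_matrix'])
im=np.vstack([cv2.resize(np.hstack([a[0]['pixels'],a[1]['pixels']]),(800,300)),cv2.resize(np.hstack([a[2]['pixels'],a[2]['pixels']*0]),(800,300))])
cv2.imwrite('pics/a.png',im[:,:,::-1])
cv2.imwrite('pics/s.png',cv2.resize(a[0]['pixels'],(800,600),interpolation=2)[:,:,::-1])
print(ctrl.get_state())
```

```text
pics
plant.py
[1.12722379 0.44525064 0.67868181] [ 0.38894105  0.81920356 -0.37536028 -0.19166388] [[376.1308592    0.         255.04776094]
 [  0.         376.1308592  185.81271123]
 [  0.           0.           1.        ]]
[0.38331265 0.9507633  1.06963263] [-0.10352464  0.92214493 -0.37038231  0.04181291] [[439.94291497   0.         248.39977404]
 [  0.         439.94291497 187.39758822]
 [  0.           0.           1.        ]]
[ 0.22273776 -0.64098551  0.37293822] [ 0.77285395 -0.61670917 -0.09403973  0.11628884] [[266.14281705   0.         250.70677759]
 [  0.         266.14281705 191.30690361]
 [  0.           0.           1.        ]]
{'time': 0.15, 'qpos': array([-1.49697746e+00,  2.86999548e-01,  1.57784567e+00,  2.33735011e-05,
        1.27858917e+00, -1.49988467e-01]), 'dq': array([ 0.00151631, -0.00215293, -0.00353384,  0.0005662 , -0.00014046,
        0.00104869]), 'joint_efforts': array([-4.83012682e-04, -4.06603932e+01, -2.93142539e+01, -1.63414152e-04,
        3.91586887e-03,  6.14408961e-06]), 'eef_pos': array([ 0.1498159 , -0.65764203,  0.23023732]), 'tcp_rot': array([ 9.93745271e-01,  1.11666860e-01,  4.62427843e-05, -9.19775624e-04]), 'contact_force': array([-0.28605792,  1.00544853,  1.39902414]), 'wrist_torque': array([-0.00612943,  0.0097661 , -0.00385146]), 'finger_force': 0.0, 'opening': 1.0026613524911518}
```

View pics/a.png

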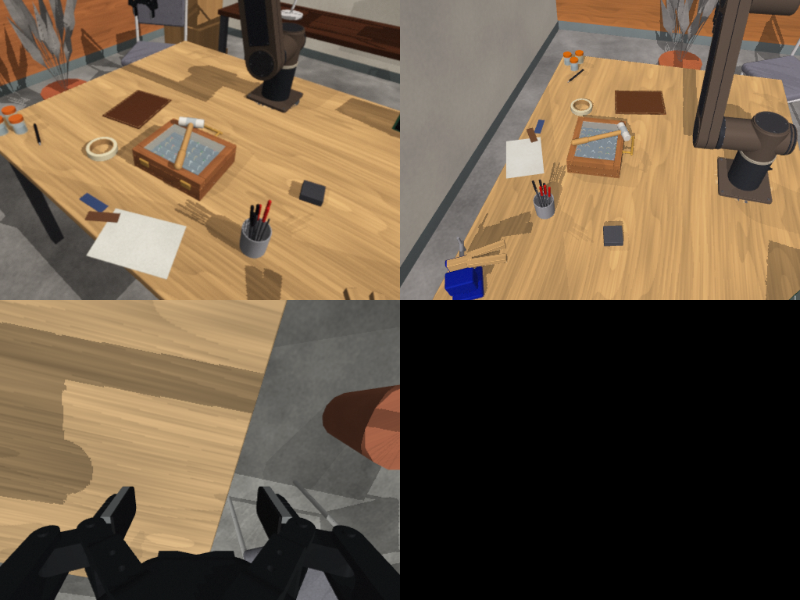

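View pics/s.png

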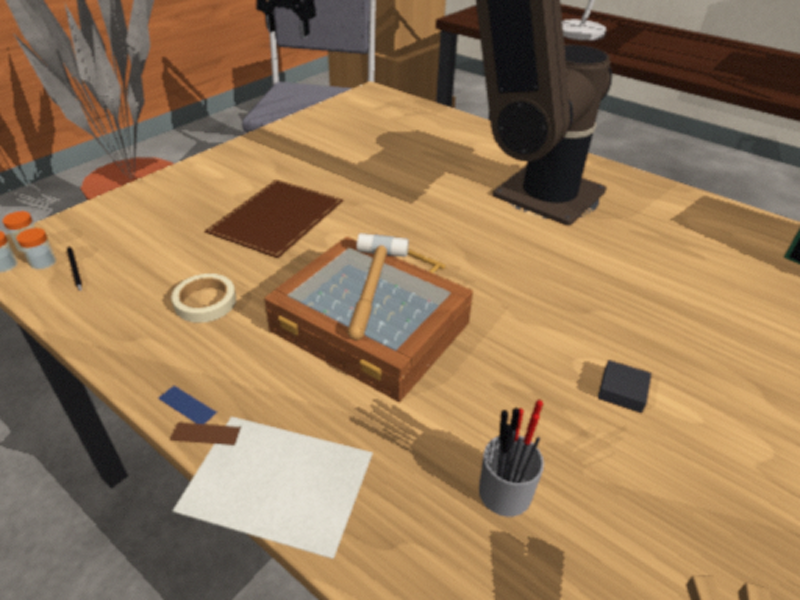

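The case sits mid-scene, with the mallet head towards the robot at scene px (245,157) and side px (290,167). The dark-brown pad is to the right of the case at scene px (175,139) and side px (307,131). The block and pot are on the left; the tape is behind the pad.

Run:
```python
from h import *
import pickle;a=pickle.load(open('c0.pkl','rb'))
s=a[0]['pixels'][115:255,125:310];d=a[1]['pixels'][105:235,200:350]
A=cv2.resize(s,(740,560),interpolation=2);cv2.imwrite('pics/sc.png',A[:,:,::-1])
A=cv2.resize(d,(690,598),interpolation=2);cv2.imwrite('pics/sd.png',A[:,:,::-1])
pad=[]
for c,roi in((a[0],(120,110,110,55)),(a[1],(265,110,75,45))):
    im=c['pixels'];x,y,w,h=roi
    m=np.zeros(im.shape[:2],np.uint8);m[y:y+h,x:x+w]=((im.max(2)<100)&(im[:,:,0]>im[:,:,2]+15))[y:y+h,x:x+w]
    n,l,st,ce=cv2.connectedComponentsWithStats(m);k=1+st[1:,4].argmax()
    q=cv2.boxPoints(cv2.minAreaRect(np.argwhere(l==k)[:,::-1].astype(np.float32)))
    cnt=cv2.findContours((l==k).astype(np.uint8),0,2)[0][0]
    q=cv2.approxPolyDP(cnt,5,True)[:,0]
    P=np.array([plane(c,p,.004) for p in q]);print('pad',st[k],q.tolist(),P.round(3).tolist(),P.mean(0))
    hsv=cv2.cvtColor(im,cv2.COLOR_RGB2HSV)
    x,y,w,h=(220,140,50,35) if c is a[0] else (270,150,45,35)
    m=np.zeros(im.shape[:2],np.uint8);m[y:y+h,x:x+w]=((hsv[:,:,1]<35)&(hsv[:,:,2]>185))[y:y+h,x:x+w]
    n,l,st,ce=cv2.connectedComponentsWithStats(m);k=1+st[1:,4].argmax();print('head',st[k],ce[k],cv2.minAreaRect(np.argwhere(l==k)[:,::-1].astype(np.float32)));pad.append(ce[k])
print(tri(a[0],pad[0],a[1],pad[1]))
```

```text
pad [ 132  116   84   49 1983] [[215, 130], [177, 116], [132, 148], [177, 164], [173, 160]] [[0.353, -0.327, 0.004], [0.372, -0.492, 0.004], [0.598, -0.45, 0.004], [0.564, -0.282, 0.004], [0.558, -0.306, 0.004]] [ 0.488814   -0.37139487  0.004     ]
head [229 150  32  12 221] [245.05429864 154.94570136] ((244.53997802734375, 155.22000122070312), (31.112699508666992, 8.485281944274902), 8.13010311126709)
pad [ 277  117   61   28 1537] [[277, 117], [278, 143], [337, 142], [333, 118]] [[0.585, -0.446, 0.004], [0.554, -0.291, 0.004], [0.341, -0.346, 0.004], [0.369, -0.489, 0.004]] [ 0.46211839 -0.39296869  0.004     ]
head [285 168  10  12  88] [289.34090909 173.78409091] ((289.5, 173.50001525878906), (12.016654968261719, 8.22192096710205), 71.56504821777344)
(array([ 0.48002191, -0.08350981,  0.07236674]), np.float64(0.019756379148914188))
```

View pics/sc.png

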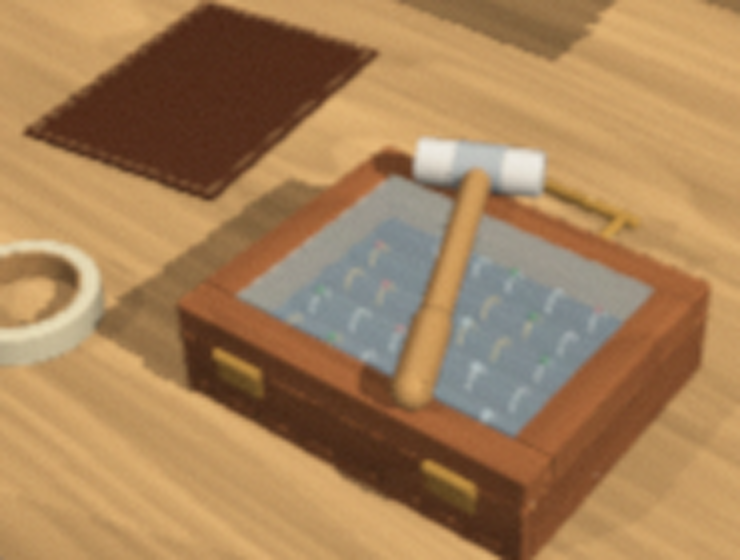

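View pics/sd.png

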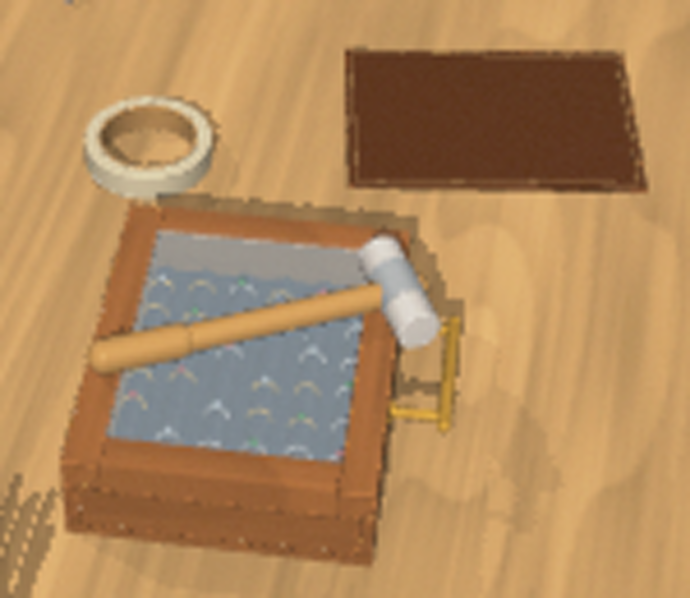

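Create m.py:
```python
from h import *
import pickle;a=pickle.load(open('c0.pkl','rb'))
S=lambda p:(125+p[0]/4-.4,115+p[1]/4-.4)
D=lambda p:(200+p[0]/4.6-.4,105+p[1]/4.6-.4)
for n,s,d in(('BR',(182,306),(133,207)),('BL',(522,487),(65,462)),('FL',(708,290),(376,495)),('FR',(390,150),(412,236)),
 ('butt',(410,390),(103,355)),('neck',(478,178),(380,297)),('head',(480,166),(399,291)),('headL',(538,172),(420,330)),('headR',(423,160),(378,252)),
 ('barL',(632,222),(446,428)),('padFR',(208,3),(623,51)),('padFL',(377,52),(646,188)),('padBL',(208,197),(350,186)),('padBR',(27,131),(346,50))):
    x,e=tri(a[0],S(s),a[1],D(d));z={'B':.0725,'F':.0725,'p':.004}.get(n[0],.087)
    if n=='barL':z=.0605
    if n=='butt':z=.085
    print(n,x.round(4),round(e,4),plane(a[0],S(s),z)[:2].round(4),plane(a[1],D(d),z)[:2].round(4))
```

```bash
python3 m.py
```

```text
BR [ 0.7031 -0.1442  0.0678] 0.0012 [ 0.7067 -0.1389] [ 0.7017 -0.14  ]
BL [0.6838 0.1084 0.0648] 0.0002 [0.6894 0.1128] [0.6815 0.1147]
FL [0.4781 0.094  0.066 ] 0.0031 [0.4863 0.0994] [0.4773 0.0975]
FR [ 0.4951 -0.1616  0.0653] 0.0007 [ 0.5028 -0.154 ] [ 0.4943 -0.1542]
butt [0.6799 0.0237 0.0827] 0.0002 [0.6817 0.0254] [0.6793 0.0257]
neck [ 0.5045 -0.0721  0.0868] 0.0022 [ 0.5037 -0.0734] [ 0.5045 -0.0704]
head [ 0.4925 -0.0806  0.0866] 0.0013 [ 0.4924 -0.0811] [ 0.4925 -0.0793]
headL [ 0.4721 -0.0468  0.0858] 0.0021 [ 0.4725 -0.0472] [ 0.472  -0.0441]
headR [ 0.5135 -0.1136  0.0887] 0.0006 [ 0.512  -0.1149] [ 0.5138 -0.1159]
barL [0.4427 0.0122 0.0556] 0.0021 [0.4472 0.0143] [0.4426 0.0181]
padFR [ 0.362  -0.5079 -0.0009] 0.0051 [ 0.3698 -0.4967] [ 0.3621 -0.5056]
padFL [ 0.3278 -0.3326 -0.    ] 0.0007 [ 0.3329 -0.3275] [ 0.328  -0.3283]
padBL [ 0.561  -0.2865 -0.0011] 0.0032 [ 0.5642 -0.2834] [ 0.5601 -0.2782]
padBR [ 0.596  -0.4556  0.003 ] 0.0003 [ 0.5967 -0.4545] [ 0.5957 -0.454 ]
```

Create go.py:
```python
import sys
from h import *
# target x y z a [tilt about tool y... none]: shift in tool axes and rotvec from the current pose
x,y,z,a=map(float,sys.argv[1:5]);s=ctrl.get_state();r=R.from_quat(s['tcp_rot'])
t=R.from_quat([np.cos(a/2),np.sin(a/2),0,0])
print(r.inv().apply(np.array([x,y,z])-s['eef_pos']).round(4),(r.inv()*t).as_rotvec().round(4),s['eef_pos'].round(4),s['contact_force'].round(2),round(s['opening'],3),s['time'])
```

```bash
python3 go.py .5405 -.0535 .2 .51
```

```text
[ 0.515  -0.5023  0.0313] [-0.0018 -0.0006 -0.2862] [ 0.1498 -0.6576  0.2302] [-0.29  1.01  1.4 ] 1.003 0.15
```
Rows at 0.06 each: steps of (.043,-.042,.0026). For 10 rows: .43,-.42; do 8 rows by giving far target? "goes at most .0625": giving final row repeated would approach. "what a row does not reach only later rows make up". So just repeat final pose 10 rows, then rest. Is it clipped straight line? OK. But 0.72 m needs 12 rows at max speed. Accelerations... wrist force. Be moderate: rows with progressive steps of .05: 10 rows → .5; second call rest.

The rows are not in the units I measure in: shifts go in units of 100 mm and turns go in units of 0.1 rad. I convert before sending: -0.06 m is -0.6, 0.06 m is 0.6, -0.06 rad is -0.6.

tcp_steps(ticks={"offsets": [[0.2,-0.2,0,0,0,-0.2,1],[0.6,-0.6,0,0,0,-0.6,1],[1,-1,0,0,0,-1,1],[1.4,-1.4,0,0,0,-1.4,1],[1.8,-1.8,0,0,0,-1.8,1],[2.2,-2.2,0.1,0,0,-2.2,1],[2.6,-2.6,0.1,0,0,-2.5,1],[3,-3,0.2,0,0,-2.86,1],[3.3,-3.3,0.3,0,0,-2.86,1],[3.5,-3.4,0.3,0,0,-2.86,1]]}, squeeze=60)

```text
time: 1.4
eef_pos: [0.4157, -0.2462, 0.2]
tcp_rot: [0.967, 0.253, -0.001, -0.001]
contact_force: [0.1, -0.6, 1.0]
opening: 1.003
finger_force: 0.0
```

```bash
python3 go.py .5405 -.0535 .2 .51
```

```text
[ 2.032e-01 -1.068e-01  1.000e-04] [-0.0025  0.0006  0.0021] [ 0.4157 -0.2462  0.2   ] [ 0.14 -0.6   1.01] 1.003 1.4
```

```bash
python3 -c "
from h import *
import pickle;pickle.dump(cam('wrist'),open('w1.pkl','wb'))"
```

tcp_steps(ticks={"offsets": [[0.3,-0.15,0,0,0,0,1],[0.7,-0.35,0,0,0,0,1],[1.1,-0.55,0,0,0,0,0.9],[1.5,-0.8,0,0,0,0,0.8],[1.8,-0.95,0,0,0,0,0.7],[2.03,-1.07,0,0,0,0,0.6],[2.03,-1.07,0,0,0,0,0.6],[2.03,-1.07,0,0,0,0,0.6]]})

```text
time: 2.45
eef_pos: [0.5402, -0.0572, 0.2011]
tcp_rot: [0.968, 0.252, -0.0, 0.0]
contact_force: [0.0, -0.2, 0.7]
opening: 0.599
finger_force: 0.0
```

```bash
python3 -c "
from h import *
import pickle;c=cam('wrist');pickle.dump(c,open('w2.pkl','wb'))
d=pickle.load(open('w1.pkl','rb'))
cv2.imwrite('pics/w.png',np.vstack([c['pixels'],d['pixels']])[:,:,::-1][::1] if 0 else cv2.resize(np.hstack([c['pixels'],d['pixels']]),(800,300))[:,:,::-1])
for p in [(.5405,-.0535,.087),(.4925,-.0803,.087),(.448,-.032,.0605),(.68,.0245,.085),(.5031,-.154,.0725)]: print(proj(c,p)*.78125/2,proj(c,p),proj(d,p))
"; python3 go.py .5405 -.0535 .2 .51
```

```text
[96.91817195 72.17559766] [248.11052019 184.76953   ] [113.84480236 -64.31445635]
[96.97608315 91.5877758 ] [248.25877286 234.46470606] [123.68960656  17.10639265]
[75.86434171 92.22136986] [194.21271478 236.08670684] [71.5169444  44.64176753]
[96.66543415 -0.2820791 ] [247.46351141  -0.7221225 ] [  75.70316084 -389.86409435]
[120.73526126  97.59920747] [309.08226882 249.85397113] [210.5821107   55.82959645]
[ 0.0022 -0.0032  0.0011] [-0.0001  0.0006 -0.0011] [ 0.5401 -0.0574  0.2011] [0.12 0.86 0.33] 0.599 2.5
```

View pics/w.png

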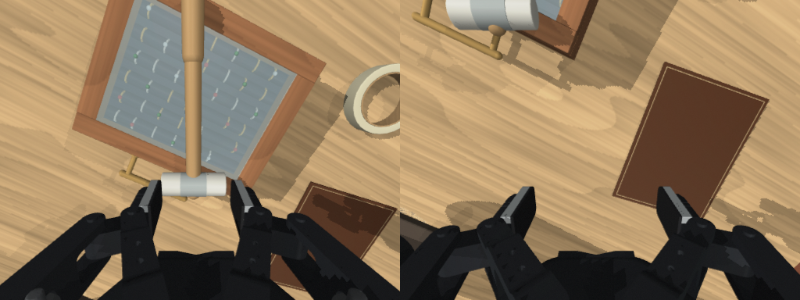

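The wrist view shows the head at px (248,237) and the handle running up column 247. That is within 3 px of the prediction, so I'm lowering onto it.

tcp_steps(ticks={"offsets": [[0.02,-0.03,0.2,0,0,0,0.6],[0.02,-0.03,0.5,0,0,0,0.6],[0.02,-0.03,0.8,0,0,0,0.6],[0.02,-0.03,1,0,0,0,0.6],[0.02,-0.03,1.15,0,0,0,0.6],[0.02,-0.03,1.21,0,0,0,0.6],[0.02,-0.03,1.21,0,0,0,0.6]]})

```text
time: 3.38
eef_pos: [0.541, -0.0532, 0.0805]
tcp_rot: [0.968, 0.252, 0.0, 0.0]
contact_force: [-0.1, 0.2, 0.3]
opening: 0.602
finger_force: 0.0
```

```bash
python3 go.py .5405 -.0535 .076 .51
```

```text
[-0.0006  0.      0.0045] [ 0.0001 -0.0001 -0.0006] [ 0.541  -0.0532  0.0805] [-0.14  0.22  0.26] 0.602 3.375
```

Converted, 0.004 m is 0.04.

tcp_steps(ticks={"offsets": [[0,0,0.04,0,0,0,0.6],[0,0,0.04,0,0,0,0.3],[0,0,0.04,0,0,0,0.1],[0,0,0.04,0,0,0,0.1],[0,0,0.04,0,0,0,0.1],[0,0,0.04,0,0,0,0.1]]}, squeeze=60)

```text
time: 4.12
eef_pos: [0.5413, -0.053, 0.0769]
tcp_rot: [0.968, 0.252, 0.0, 0.0]
contact_force: [-0.6, 0.3, 3.7]
opening: 0.206
finger_force: 58.8
```

tcp_steps(ticks={"offsets": [[0,0,-0.1,0,0,0,0.1],[0,0,-0.3,0,0,0,0.1],[0,0,-0.6,0,0,0,0.1],[0,0,-0.8,0,0,0,0.1],[0,0,-1,0,0,0,0.1],[0,0,-1,0,0,0,0.1],[0,0,-1,0,0,0,0.1]]})

```text
time: 5.0
eef_pos: [0.5401, -0.0526, 0.175]
tcp_rot: [0.968, 0.252, -0.001, -0.001]
contact_force: [0.2, -0.5, -2.4]
opening: 0.21
finger_force: 58.7
```

```bash
python3 -c "
from h import *
cam('wrist','g.png');cam('side','g2.png')
a=cv2.imread('pics/g.png');b=cv2.imread('pics/g2.png');cv2.imwrite('pics/g3.png',cv2.resize(np.hstack([a,b]),(800,300)))"
python3 go.py .418 -.4055 .12 .22
```

```text
[-0.2785  0.2486  0.0547] [-0.0018  0.0023  0.2897] [ 0.5399 -0.0526  0.1747] [-0.16  0.7  -2.18] 0.212 5.1
```

View pics/g3.png

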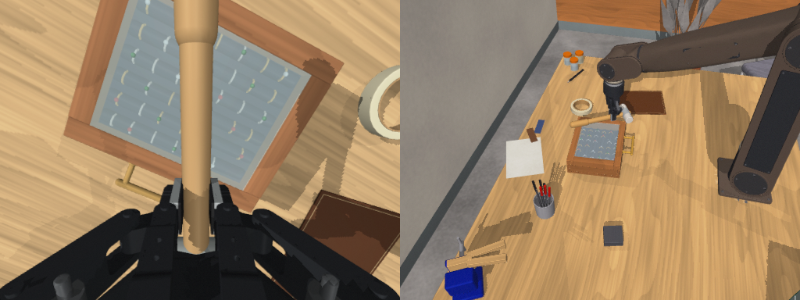

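The mallet is held level in the fingers at about 2.2 N. Carrying it to the pad.

Converted, -0.12 m is -1.2, 0.045 m is 0.45, 0.29 rad is 2.9.

tcp_steps(ticks={"offsets": [[-0.2,0.18,0,0,0,0.2,0.1],[-0.5,0.45,0,0,0,0.6,0.1],[-0.85,0.76,0,0,0,1,0.1],[-1.2,1.07,0,0,0,1.4,0.1],[-1.55,1.38,0,0,0,1.8,0.1],[-1.9,1.7,0.1,0,0,2.2,0.1],[-2.25,2,0.2,0,0,2.5,0.1],[-2.55,2.28,0.35,0,0,2.9,0.1],[-2.72,2.43,0.5,0,0,2.9,0.1],[-2.78,2.49,0.55,0,0,2.9,0.1]]})

```text
time: 6.35
eef_pos: [0.4187, -0.4055, 0.119]
tcp_rot: [0.994, 0.109, -0.001, -0.002]
contact_force: [-0.6, 0.5, -2.0]
opening: 0.205
finger_force: 58.8
```

tcp_steps(ticks={"offsets": [[0,0,0,0,0,0,0.1],[0,0,0,0,0,0,0.1]]})

```text
time: 6.6
eef_pos: [0.4205, -0.405, 0.1218]
tcp_rot: [0.994, 0.11, 0.0, 0.0]
contact_force: [-0.1, 0.4, -2.4]
opening: 0.209
finger_force: 58.8
```

```bash
python3 go.py .418 -.4055 .0085 .22
```

```text
[-2.600e-03 -1.000e-04  1.133e-01] [ 0.0002 -0.0004  0.0013] [ 0.4205 -0.405   0.1218] [-0.08  0.4  -2.39] 0.209 6.6
```

tcp_steps(ticks={"offsets": [[0,0,0.2,0,0,0,0.1],[0,0,0.45,0,0,0,0.1],[0,0,0.7,0,0,0,0.1],[0,0,0.9,0,0,0,0.1],[0,0,1,0,0,0,0.1],[0,0,1.06,0,0,0,0.1],[0,0,1.08,0,0,0,0.1],[0,0,1.08,0,0,0,0.1]]})

```text
time: 7.6
eef_pos: [0.4201, -0.4064, 0.014]
tcp_rot: [0.994, 0.11, 0.0, 0.001]
contact_force: [-0.4, -0.3, -2.5]
opening: 0.207
finger_force: 58.8
```

```bash
python3 go.py .418 -.4055 .0085 .22
```

```text
[-0.0018 -0.0013  0.0055] [ 0.0011 -0.0005 -0.0002] [ 0.4201 -0.4064  0.014 ] [-0.39 -0.35 -2.53] 0.207 7.6
```

Converted, 0.0045 m is 0.045, 0.004 m is 0.04.

tcp_steps(ticks={"offsets": [[0,0,0.02,0,0,0,0.1],[0,0,0.03,0,0,0,0.1],[0,0,0.04,0,0,0,0.1],[0,0,0.045,0,0,0,0.1],[0,0,0.045,0,0,0,0.1]]})

```text
time: 8.22
eef_pos: [0.4197, -0.4059, 0.0088]
tcp_rot: [0.994, 0.11, -0.0, -0.0]
contact_force: [0.1, 0.4, -2.0]
opening: 0.209
finger_force: 58.8
```

```bash
python3 go.py .418 -.4055 .0085 .22
```

```text
[-0.0016 -0.0008  0.0003] [-0.0001  0.0001 -0.0002] [ 0.4197 -0.4059  0.0088] [ 0.15  0.36 -2.  ] 0.209 8.225
```

tcp_steps(ticks={"offsets": [[0,0,0.005,0,0,0,0.1],[0,0,0.01,0,0,0,0.1],[0,0,0.01,0,0,0,0.1]]})

```text
time: 8.6
eef_pos: [0.4198, -0.406, 0.0085]
tcp_rot: [0.994, 0.11, -0.0, -0.0]
contact_force: [-1.8, 2.5, 3.7]
opening: 0.215
finger_force: 59.4
```

tcp_steps(ticks={"offsets": [[0,0,0.005,0,0,0,0.1],[0,0,0.01,0,0,0,0.1],[0,0,0.01,0,0,0,0.1]]})

```text
time: 8.98
eef_pos: [0.4198, -0.406, 0.0084]
tcp_rot: [0.994, 0.11, -0.0, -0.0]
contact_force: [-3.7, 4.2, 9.6]
opening: 0.207
finger_force: 60.2
```

Contact with the pad. Opening a little and then retreating straight up.

Converted, -0.0015 m is -0.015.

tcp_steps(ticks={"offsets": [[0,0,-0.015,0,0,0,0.1],[0,0,-0.015,0,0,0,0.3],[0,0,-0.015,0,0,0,0.45],[0,0,-0.015,0,0,0,0.6],[0,0,-0.015,0,0,0,0.6],[0,0,-0.015,0,0,0,0.6]]})

```text
time: 9.72
eef_pos: [0.4198, -0.4059, 0.0083]
tcp_rot: [0.994, 0.11, 0.0, 0.0]
contact_force: [0.2, 0.5, -0.1]
opening: 0.595
finger_force: 0.0
```

tcp_steps(ticks={"offsets": [[0,0,-0.1,0,0,0,0.6],[0,0,-0.3,0,0,0,0.6],[0,0,-0.7,0,0,0,0.6],[0,0,-1.1,0,0,0,0.6],[0,0,-1.5,0,0,0,0.6],[0,0,-1.5,0,0,0,0.6]]})

```text
time: 10.48
eef_pos: [0.4217, -0.4085, 0.165]
tcp_rot: [0.994, 0.11, 0.003, 0.005]
contact_force: [-0.3, 1.1, -0.1]
opening: 0.596
finger_force: 0.0
```

```bash
python3 -c "
from h import *
cam('wrist','p.png');cam('side','p2.png')
a=cv2.imread('pics/p.png');b=cv2.imread('pics/p2.png');cv2.imwrite('pics/p3.png',cv2.resize(np.hstack([a,b]),(800,300)))"
python3 go.py .448 -.032 .16 1.65;python3 go.py .448 -.032 .16 -1.5
```

```text
[ 0.1089 -0.359  -0.0008] [ 2.4000e-03  7.0000e-04 -1.4301e+00] [ 0.42   -0.4061  0.1598] [-0.71 -0.28 -0.35] 0.604 10.575
[ 0.1089 -0.359  -0.0008] [ 8.0000e-04 -2.5000e-03  1.7199e+00] [ 0.42   -0.4061  0.1598] [-0.71 -0.28 -0.35] 0.604 10.575
```

View pics/p3.png

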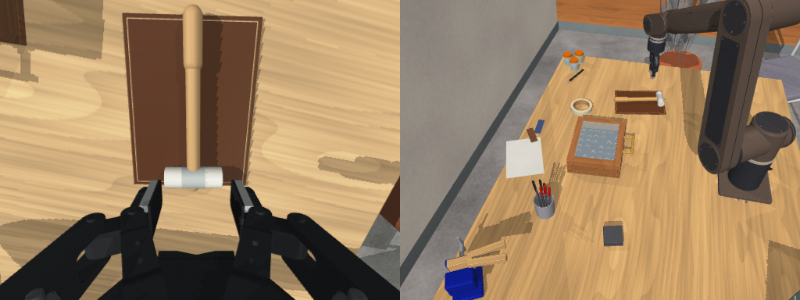

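The mallet lies inside the pad, released, with its head at wrist px (248,228). Moving to the brass pull.

Converted, -0.359 m is -3.59, -0.145 m is -1.45, -1.43 rad is -14.3.

tcp_steps(ticks={"offsets": [[0.08,-0.2,0,0,0,-1,0.6],[0.2,-0.6,0,0,0,-2.5,0.6],[0.33,-1,0,0,0,-4,0.6],[0.45,-1.45,0,0,0,-5.5,0.6],[0.58,-1.9,0,0,0,-7,0.6],[0.7,-2.35,0,0,0,-8.5,0.5],[0.82,-2.75,0,0,0,-10,0.5],[0.95,-3.1,0,0,0,-11.5,0.4],[1.05,-3.4,0,0,0,-13,0.4],[1.09,-3.59,0,0,0,-14.3,0.4]]})

```text
time: 11.82
eef_pos: [0.4466, -0.03, 0.1567]
tcp_rot: [0.676, 0.736, -0.001, -0.002]
contact_force: [0.5, -0.6, -0.5]
opening: 0.402
finger_force: 0.0
```

tcp_steps(ticks={"offsets": [[0,0,0,0,0,0,0.4],[0,0,0,0,0,0,0.4],[0,0,0,0,0,0,0.4]]})

```text
time: 12.2
eef_pos: [0.4478, -0.0325, 0.1581]
tcp_rot: [0.679, 0.734, -0.0, -0.0]
contact_force: [-0.1, 0.0, -0.2]
opening: 0.399
finger_force: 0.0
```

Create bar.py:
```python
from h import *
c=cam('wrist');s=cam('scene');d=cam('side')
C=np.array([.591,-.021,.0605]);X=np.array([np.cos(.075),np.sin(.075),0]);Y=np.array([-X[1],X[0],0])
for t in(-.05,0,.05): p=C-.143*X+t*Y; print(p.round(4),proj(c,p).round(1),proj(s,p).round(1),proj(d,p).round(1))
A=c['pixels'].copy();cv2.imwrite('pics/b1.png',A[:,:,::-1])
u,v=proj(d,C-.143*X).astype(int);B=cv2.resize(d['pixels'][v-32:v+32,u-32:u+32],(384,384),interpolation=2)
print('side crop origin',u-32,v-32,'x6')
cv2.imwrite('pics/b.png',cv2.resize(np.hstack([A,B])[:,:,::-1],(798,342)))
```

```bash
python3 bar.py; python3 go.py .448 -.032 .16 1.646
```

```text
[ 0.4521 -0.0816  0.0605] [252.2 239.4] [253.7 157.4] [298.2 175.2]
[ 0.4484 -0.0317  0.0605] [252.3 191.8] [268.7 163.7] [297.1 186.1]
[0.4447 0.0181 0.0605] [252.5 138.1] [284.3 170.2] [295.9 197.5]
side crop origin 265 154 x6
[ 0.0004  0.0002 -0.0017] [-0.0001  0.      0.0022] [ 0.4479 -0.0324  0.1583] [-0.37  0.38  0.24] 0.401 12.35
```

View pics/b.png

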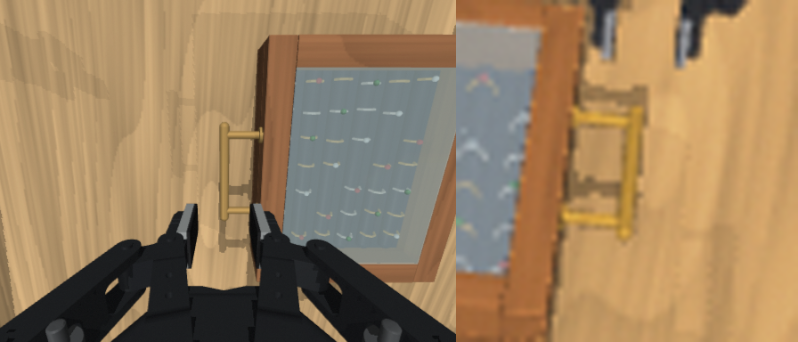

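The pull runs vertically in the wrist view from px (252,139) to (252,243), as predicted, centred between the fingers.

tcp_steps(ticks={"offsets": [[0,0,0.15,0,0,0,0.4],[0,0,0.4,0,0,0,0.4],[0,0,0.65,0,0,0,0.4],[0,0,0.85,0,0,0,0.4],[0,0,1,0,0,0,0.4],[0,0,1.08,0,0,0,0.4],[0,0,1.11,0,0,0,0.4],[0,0,1.11,0,0,0,0.4],[0,0,1.11,0,0,0,0.4]]})

```text
time: 13.48
eef_pos: [0.4485, -0.0319, 0.048]
tcp_rot: [0.679, 0.735, 0.0, 0.001]
contact_force: [-0.9, 0.4, 0.2]
opening: 0.397
finger_force: 0.0
```

tcp_steps(ticks={"offsets": [[0,0,0,0,0,0,0.3],[0,0,0,0,0,0,0.2],[0,0,0,0,0,0,0.1],[0,0,0,0,0,0,0],[0,0,0,0,0,0,0],[0,0,0,0,0,0,0],[0,0,0,0,0,0,0]]}, squeeze=30)

```text
time: 14.35
eef_pos: [0.4483, -0.0318, 0.0476]
tcp_rot: [0.679, 0.734, 0.0, 0.0]
contact_force: [2.0, 1.3, 1.6]
opening: 0.102
finger_force: 29.3
```

```bash
python3 go.py .448 -.032 .0425 1.646
```

```text
[-0.0002 -0.0004  0.0051] [0.0011 0.0001 0.0036] [ 0.4483 -0.0318  0.0476] [1.95 1.34 1.59] 0.102 14.35
```

tcp_steps(ticks={"offsets": [[0,0,0,0,0,0,0],[0,0.005,-0.1,0,0,0,0],[0,0.02,-0.216,0,0,0,0],[0,0.035,-0.32,0,0,0,0],[0,0.06,-0.43,0,0,0,0],[0,0.085,-0.535,0,0,0,0],[0,0.116,-0.64,0,0,0,0],[0,0.152,-0.74,0,0,0,0],[0,0.191,-0.84,0,0,0,0],[0,0.191,-0.84,0,0,0,0]]}, squeeze=40)

```text
time: 15.6
eef_pos: [0.4667, -0.0304, 0.1319]
tcp_rot: [0.678, 0.735, -0.0, -0.0]
contact_force: [0.8, -2.3, -2.9]
opening: 0.098
finger_force: 39.0
```

```bash
python3 -c "
from h import *
cam('wrist','l.png');cam('side','l2.png')
a=cv2.imread('pics/l.png');b=cv2.imread('pics/l2.png');cv2.imwrite('pics/l3.png',cv2.resize(np.hstack([a,b]),(800,300)))"
python3 go.py .4673 -.0304 .1316 1.646
```

```text
[-0.0001  0.0009 -0.0006] [-0.0014  0.0003  0.004 ] [ 0.4663 -0.0304  0.131 ] [ 1.49 -1.35 -2.4 ] 0.094 15.7
```

View pics/l3.png

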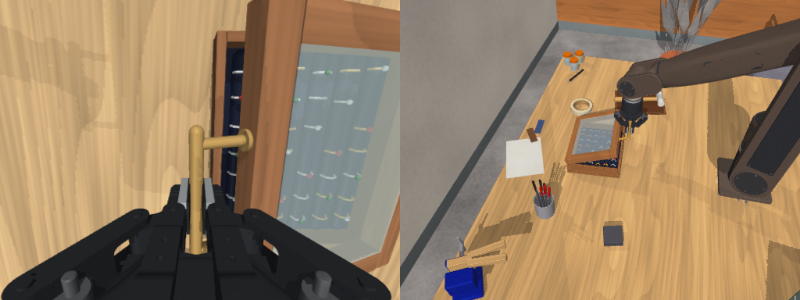

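The lid is lifting with the pull held in the fingers (post at wrist px (300,178)). Continuing along the arc.

tcp_steps(ticks={"offsets": [[0,0.045,-0.1,0,0,0,0],[0,0.092,-0.196,0,0,0,0],[0,0.145,-0.29,0,0,0,0],[0,0.201,-0.383,0,0,0,0],[0,0.262,-0.472,0,0,0,0],[0,0.326,-0.56,0,0,0,0],[0,0.395,-0.644,0,0,0,0],[0,0.466,-0.725,0,0,0,0],[0,0.466,-0.725,0,0,0,0],[0,0.466,-0.725,0,0,0,0]]})

```text
time: 16.95
eef_pos: [0.5123, -0.0268, 0.2055]
tcp_rot: [0.678, 0.735, -0.002, -0.001]
contact_force: [-8.1, -3.7, 4.9]
opening: 0.098
finger_force: 39.3
```

tcp_steps(ticks={"offsets": [[0,0.075,-0.078,0,0,0,0],[0,0.154,-0.152,0,0,0,0],[0,0.237,-0.223,0,0,0,0],[0,0.321,-0.291,0,0,0,0],[0,0.41,-0.354,0,0,0,0],[0,0.499,-0.414,0,0,0,0],[0,0.595,-0.47,0,0,0,0],[0,0.687,-0.522,0,0,0,0],[0,0.687,-0.522,0,0,0,0],[0,0.687,-0.522,0,0,0,0]]})

```text
time: 18.2
eef_pos: [0.5822, -0.0215, 0.2592]
tcp_rot: [0.679, 0.735, -0.0, 0.001]
contact_force: [-4.3, -2.9, 7.2]
opening: 0.095
finger_force: 40.6
```

```bash
python3 -c "
from h import *
cam('wrist','e.png');cam('side','e2.png');cam('scene','e1.png')
a=cv2.imread('pics/e1.png');b=cv2.imread('pics/e2.png');cv2.imwrite('pics/e3.png',np.hstack([cv2.resize(a[90:280,110:310],(400,380)),cv2.resize(b[70:260,180:380],(400,380))]))"
python3 go.py .582 -.022 .256 1.646
```

```text
[-0.0005 -0.0001  0.0032] [0.0011 0.0014 0.0039] [ 0.5821 -0.0215  0.2592] [-5.63 -3.8   6.58] 0.097 18.35
```

View pics/e3.png

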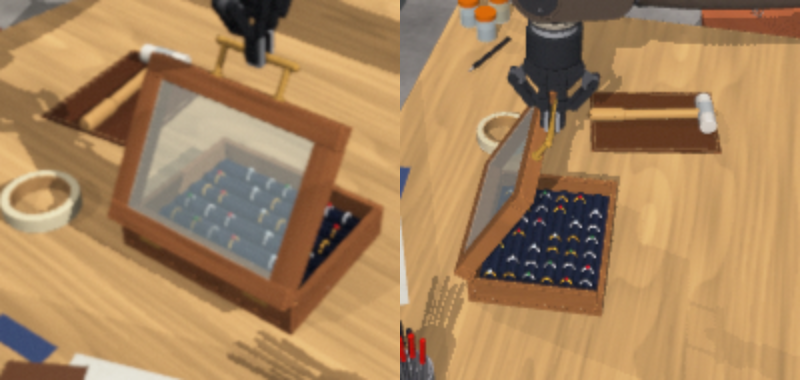

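Run:
```python
from h import *
s=cam('scene');d=cam('side')
C=np.array([.591,-.021,0]);X=np.array([np.cos(.075),np.sin(.075),0]);Y=np.array([-X[1],X[0],0]);H=C+.105*X+[0,0,.0485]
for n,p,q in(('FRtop',(155,62),(533,108)),('FLtop',(348,128),(0,0))):
    p=np.array(p)/2+[110,90]-.25;q=(np.array(q)-[400,0])/2+[180,70]-.25
    if q[0]>100:
        x,e=tri(s,p,d,q);r=x-H;print(n,x.round(3),e.round(4),np.degrees(np.arctan2(r[2],-r@X)-np.arctan2(.024,.21)))
    # ray with lid's own side plane (y=+-.13)
    yy=-.13 if n=='FRtop' else .13
    for c,u in((s,p),(d,q)):
        if u[0]<100: continue
        o,v=ray(c,u);t=((H-o)@Y+yy)/(v@Y);r=o+t*v-H;print(n,'plane',np.degrees(np.arctan2(r[2],-r@X)-np.arctan2(.024,.21)),np.hypot(r[2],r@X))
# bar angle from TCP: scene predictions at several angles
for th in(55,60,65):
    t=np.radians(th);ux=np.cos(t)*X-np.array([0,0,np.sin(t)]);uz=np.sin(t)*X+np.array([0,0,np.cos(t)])
    f=lambda a,b,c:H+a*ux+b*Y+c*uz
    for P in(f(-.21,-.13,.024),f(-.21,.13,.024),f(-.248,.05,.012),f(-.248,-.05,.012)):
        print(th,((proj(s,P)-[110,90])*2).round(0),((proj(d,P)-[180,70])*2+[400,0]).round(0))
```

```text
FRtop [ 0.633 -0.124  0.227] 0.0301 61.92461245433222
FRtop plane 57.77798284407507 0.19722614780862543
FRtop plane 58.58561398429623 0.15408045169026677
FLtop plane 59.05148964951158 0.2103738497451262
55 [163.  50.] [555.  86.]
55 [354. 126.] [530. 200.]
55 [307.  68.] [560. 151.]
55 [233.  41.] [569. 107.]
60 [152.  50.] [545.  81.]
60 [346. 127.] [517. 195.]
60 [297.  67.] [547. 144.]
60 [222.  39.] [557. 100.]
65 [141.  51.] [534.  77.]
65 [338. 130.] [505. 190.]
65 [287.  67.] [533. 137.]
65 [211.  39.] [544.  94.]
```

The bar ends in scene crop px (297,67) and (222,40) match the 60° predictions exactly, and the lid's corners give about 59°. The mallet is alone on the pad. Settling briefly, then handing in.

tcp_steps(ticks={"offsets": [[0,0,0,0,0,0,0],[0,0,0,0,0,0,0],[0,0,0,0,0,0,0]]})

```text
time: 18.82
eef_pos: [0.582, -0.0215, 0.2592]
tcp_rot: [0.679, 0.734, -0.0, 0.001]
contact_force: [-4.7, -2.6, 6.7]
opening: 0.096
finger_force: 40.6
```

```bash
python3 -c "
from plant import ctrl
print(ctrl.sign_off())"
```

```text
the job is handed in; nothing more can be done
None
```

The mallet is lying on the leather pad, the gripper is still holding the lid at about 60° open by my camera measurement, and I handed the job in at about 19 s; sign-off returned no verdict.

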